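# Open the dial padlock on the controller box and hold it up

## Robot

A 7-joint arm with a two-finger parallel gripper is mounted at the origin on the work surface. World frame = base frame: x ahead of the robot, y to its left, z up, the work surface at z = 0. Lengths are in m, angles in degrees, forces in N, time in s.
With the tool pointing down it reaches from about 0.4 to 0.85 m from the base axis. Payload 4.5 kg.
Tool frame: the origin (TCP) lies at the very end of the fingers, on their centre line; the grasp point (between the pads) lies 19 mm behind it; y points along the fingers, x is the direction in which the jaws open and shut, and the axes are right-handed (so a half turn about y gives the same grasp; the last joint's range is limited). The gripper opens to 88 mm and grips with 3 to 60 N. Pads are 18 mm wide; open, the fingers measure 123 mm over their backs; the gripper's body (75 mm by 187 mm) begins 45 mm behind the grasp point.
Start: joints at [-65.959, 39.483, -11.15, 89.685, 9.013, 51.709, -12.324], TCP at [0.235, 0.579, 0.239] pointing down, gripper open.
Joint ranges: [-172.22, 172.22], [-26.19, 119.32], [-84.43, 86.54], [7.71, 146.69], [-57.33, 237.33], [2.42, 119.75], [-152.13, 152.13]. Speed limits (degrees/s): [147.25, 147.25, 180, 180, 180, 180, 180].

## Interface

Orientations are given as [roll, pitch, yaw] about the fixed x, y, z axes, in that order (R = Rz(yaw) Ry(pitch) Rx(roll)).
In Python, from station import env gives the robot as it stands.
- The arm moves only by the tool jog_arm, never from a script. Its argument "series" is a list of rows, each a list of 7 numbers: the finger opening in mm, from 0 to 88.1, then the shift along the tool's x, y, z in units of 40 cm (1.0 is 40 cm), then the turn, a rotation vector about the tool's x, y, z in units of pi rad (1.0 is pi rad). In form: [[grip, dx, dy, dz, rx, ry, rz], ...]. A call has 1 to 10 rows; each row shifts and turns the commanded pose from where the row before left it, along the tool's axes as they then stand; what a row does not reach is not made up. A row lasts 1/12 s, in which the tool goes at most 41.7 mm and 7.16 degrees, less where a joint would pass 70% of its speed; a pose out of reach is approached as far as the arm can. A call with a number of a shift or a turn outside -1 to 1 is refused whole. A call with a gripper value outside its range is refused whole. The fingers move at their own pace and stop on an object; the grip force is fixed at half the most. Time passes only in rows, so rows that do not move let the fingers close. It gives the time, the measured TCP pose, the force and the opening at its end, in the units of the state.
- env.state(): the state, without advancing time (a new reading comes with each control period).
- env.grab_frame(name): name is "side" or "top"; returns a dict with "image" (384x512x3 uint8, red, green, blue), "z_map" (384x512 float32, m along the optical axis (not along the pixel's ray), 0 where there is no reading), "fx", "fy", "cx", "cy" (pixels), "origin" and "rotation" of the camera in the world. Camera axes: x right, y down, z forward; pixel columns grow to the right and rows downward; lengths in m; the calibration is good to about 2 mm. A picture is of the moment at which its call begins.
- env.job_done(): hands the job in, once; it reports no verdict.
The state is a dict: "clock": time; "joints": joint angles; "qvel": joint speeds; "joint_efforts": joint torques, N m; "position": TCP position; "tool_rot": TCP orientation; "contact_force": force on the tool from outside, world axes, zero at the start; "wrist_torque": the same for the moment, N m; "finger_gap": finger opening in m.
Only numpy, scipy, OpenCV 4.12 (cv2) and the standard library are available. Lean on these libraries where they do the work, as an engineer would, in place of code of your own. Each camera call takes 0.05 s, during which the arm holds its last target.

## Task

The controller box on the bench is locked: a dial padlock lies on its cover with one leg of its shackle through the steel tab there. The first numbers are already dialled in, so turn the dial round notch by notch until its pointer clicks in at the mark beside the shackle, pull the shackle fully open, take the lock off the tab and finish while still holding the open lock in the gripper, steady, at least 10 cm above the cover and touching nothing else; leave the screwdriver, wrench and grease tub where they lie.

Things in the scene. Friction and masses are not known exactly. Their poses are not given: they have to be found in the camera images.
- control_box: The white sheet-metal controller box, fixed, 320 (x) by 300 (y) by 100 mm high; origin at the centre of its underside on the bench. Its flat cover is 100 mm above the bench. Two 12 mm high terminal blocks stand at its +x edge.
- tab_hole (a point): Centre of the hole in the fixed steel locking tab that stands up from the cover, 12.5 mm above it; axes as the box. The tab is a plate 4 mm thick (along x), 25.5 mm wide (y), 26 mm high; the hole is 13.5 mm wide and goes from 5 to 20 mm above the cover. The shackle's toe leg passes through it along x.
- lock_center (a point): Centre of the body of the loose steel padlock, half-way up. The body is 56 (x) by 60 (y) by 25 mm (z) and lies flat on the cover, dial up; whole lock 0.35 to 0.6 kg. +x points to the shackle. Axes stay close to those of the box at the start. At the start 2 to 5 mm lie between the body's +x face and the tab.
- dial (a joint): Turn of the padlock's black dial, axis upright through the lock's centre; rad, 0 when its white pointer bar is at the white mark on the lock's face, shackle side; clockwise from above is positive. Starts 0.9 to 2.7 short of the mark (negative). A spring notch every 0.5236 holds it (up to 0.03 N m to leave). Only in the notch at 0 (within 0.14) can the shackle be drawn.
- dial_grip (a point): On the dial's axis, half-way up its round fluted knob: knob 29 mm across, 13.5 mm high (6.5 mm below this point to 7 mm above). Below the knob the dial has a flange 44 mm across. The point is 35 mm above the lock's underside; its x axis is the direction of the pointer.
- shackle (a joint): How far the shackle is drawn out along the lock's +x, in m: 0 shut, 0.022 fully out (stop). Locked, it has 2 mm of play. It slides against about 2.5 N of friction and stays where it is left. If the shackle is pulled along +x the lock slides until its body meets the tab, then the shackle draws out and its toe leaves the hole: the lock then lifts straight up off the tab.
- bow (a point): Point midway between the two straight legs of the shackle, level with them (12.5 mm above the lock's underside), 53.5 mm in +x from the lock's centre when shut; moves with the shackle. The U is of 9 mm round steel, legs along x, 45 mm over their outsides; they run straight to 4.5 mm beyond this point, then comes the round bow, whose far end is 27 mm beyond it.
- toe_end (a point): End of the shackle's toe leg, the one on the lock's -y side, 18 mm from its middle; it moves with the shackle. Shut, it sits 7 mm deep in the body (21 mm in +x of the lock's centre); fully drawn, it leaves a 15 mm gap to the body, in which the 4 mm tab can pass. The other (heel) leg stays in the body.
- screwdriver: Bystander: 150 mm screwdriver with a black handle 26 mm thick, lying on the cover near its +y side; origin midway along it, on the cover.
- wrench: Bystander: 160 mm steel wrench lying on the bench beside the box; origin midway along it, on the bench.
- grease_tub: Bystander: upright tub, 76 mm across, 75 mm high, on the bench beside the box; origin at the centre of its underside.
Not all that is in view belongs to the job. What is meant by the part that bears lock_center is not blue, purple or yellow, and is the larger of those in its own colour.

How it is judged:
By the outcome, as a careful person would: the job done as asked, in the order asked, and still so for the second after the job is handed in, while the arm keeps its last pose, push and grip.
It also fails if it takes over 72 s, if anything falls off the work surface, if the arm or the gripper's body presses on something with over 40 N, if the wrist force passes 120 N, or if a joint passes its speed limit or range.

## Working session

There is one attempt and no reset: what is moved stays moved. The work goes in short steps, Python scripts to look and compute and a tool call to move; the robot and the scene stay as the last step left them, time stands still between calls to the robot, and variables do not carry over. Pictures are saved under pics/ and viewed, and the job is handed in when it is done.

Besides the shell and the picture viewer there is one more tool, called after "Call:" as name([rows], argument=value, ...), one row to a line, values as JSON. jog_arm: Moves the arm, as the interface text tells. Its arguments: {"type":"object","properties":{"series":{"type":"array","items":{"type":"array","items":{"type":"number"}}}},"required":["series"]}

```bash
ls; mkdir -p pics
python3 - <<'E'
from station import env
import cv2,numpy as np
print(env.state())
for n in("side","top"):
    f=env.grab_frame(n)
    cv2.imwrite(f"pics/{n}0.png",f["image"][:,:,::-1])
    np.savez(f"/tmp/{n}0.npz",**{k:v for k,v in f.items()})
    print(n,f["fx"],f["fy"],f["cx"],f["cy"],f["origin"],f["rotation"])
E
```

```text
pics
{'clock': 0.0, 'joints': array([-65.95873979,  39.5314238 , -11.14476255,  89.74670446,
         9.01237446,  51.70742103, -12.32448669]), 'qvel': array([ 0.04325765,  0.00853469,  0.05565863, -0.04704265,  0.03950472,
       -0.05729635, -0.0060643 ]), 'joint_efforts': array([ 7.65734535e-05, -5.27565050e+01, -1.26675267e+00, -1.53426987e+01,
       -5.26315137e-02,  6.61448896e-03,  1.69684099e-04]), 'position': array([0.23499203, 0.57845225, 0.23792063]), 'tool_rot': array([-90.00737338,   0.10345104,  67.90001482]), 'contact_force': array([ 0.27469208, -0.20518069,  0.30855603]), 'wrist_torque': array([-0.02618945,  0.00956657,  0.01424434]), 'finger_gap': 0.08813784121780037}
side 411.2681637066271 411.2681637066271 253.53468551731206 186.75521088147642 [ 0.23748073 -0.78526771  0.70388895] [-124.70292615    0.47403833  -29.50432932]
top 466.005074005101 466.005074005101 253.51445458541585 191.38087214537848 [ 0.38758631 -0.01086781  1.36807173] [-1.67885101e+02 -7.68537626e-02 -9.34853368e+01]
```

View pics/side0.png

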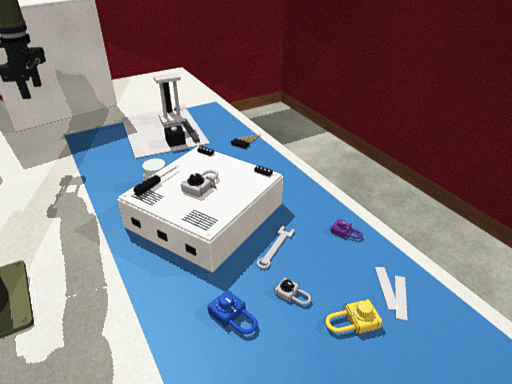

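View pics/top0.png

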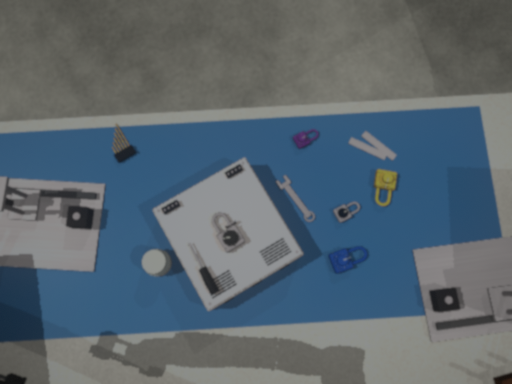

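The side view shows the steel lock on the box cover at about (198,182). In the top view it is at about (231,235), with its shackle pointing up-left towards (222,222). I'll enlarge both views.

```bash
cat > h.py <<'E'
import numpy as np,cv2
from scipy.spatial.transform import Rotation as Ro
def RR(r): return Ro.from_euler('xyz',r,degrees=True).as_matrix()
def load(n): return dict(np.load(n))
def ray_z(f,u,v,z):
    R=RR(f["rotation"]); d=R@np.array([(u-f["cx"])/f["fx"],(v-f["cy"])/f["fy"],1.]); o=np.array(f["origin"])
    return o+d*(z-o[2])/d[2]
def depth_pt(f,u,v):
    z=f["z_map"][int(v),int(u)]; R=RR(f["rotation"])
    return np.array(f["origin"])+R@(z*np.array([(u-f["cx"])/f["fx"],(v-f["cy"])/f["fy"],1.]))
def proj(f,P):
    c=RR(f["rotation"]).T@(np.array(P)-f["origin"]); return np.array([f["fx"]*c[0]/c[2]+f["cx"],f["fy"]*c[1]/c[2]+f["cy"]])
def cloud(f):
    v,u=np.mgrid[0:384,0:512]; z=f["z_map"]
    c=np.stack([(u-f["cx"])/f["fx"]*z,(v-f["cy"])/f["fy"]*z,z],-1)
    return c@RR(f["rotation"]).T+f["origin"]
def crop(f,u0,v0,w,h,s,name):
    cv2.imwrite(name,cv2.resize(f["image"][v0:v0+h,u0:u0+w,::-1],None,fx=s,fy=s,interpolation=cv2.INTER_CUBIC))
E
python3 - <<'E'
from h import *
t=load("/tmp/top0.npz");s=load("/tmp/side0.npz")
crop(t,190,195,80,60,10,"pics/t0c.png"); crop(s,160,155,80,60,10,"pics/s0c.png")
crop(t,145,150,165,165,3.6,"pics/t0b.png")
for f in(t,s):
    C=cloud(f); 
    print(np.percentile(f["z_map"],[0,5,50,95]))
C=cloud(t)
for u,v in[(200,190),(260,220),(231,237),(400,130),(175,215),(205,270)]: print(u,v,C[v,u])
E
```

```text
[0.         1.27889012 1.39245033 2.35279318]
[0.         0.75820964 1.29678851 3.15000693]
200 190 [0.67244474 0.11953448 0.0985388 ]
260 220 [ 0.57761112 -0.04197073  0.10152181]
231 237 [0.5312196  0.03825587 0.14041612]
400 130 [ 0.84452792 -0.49185559  0.00708653]
175 215 [0.60634518 0.19107755 0.09730317]
205 270 [0.45050453 0.11208372 0.12007726]
```

View pics/t0c.png

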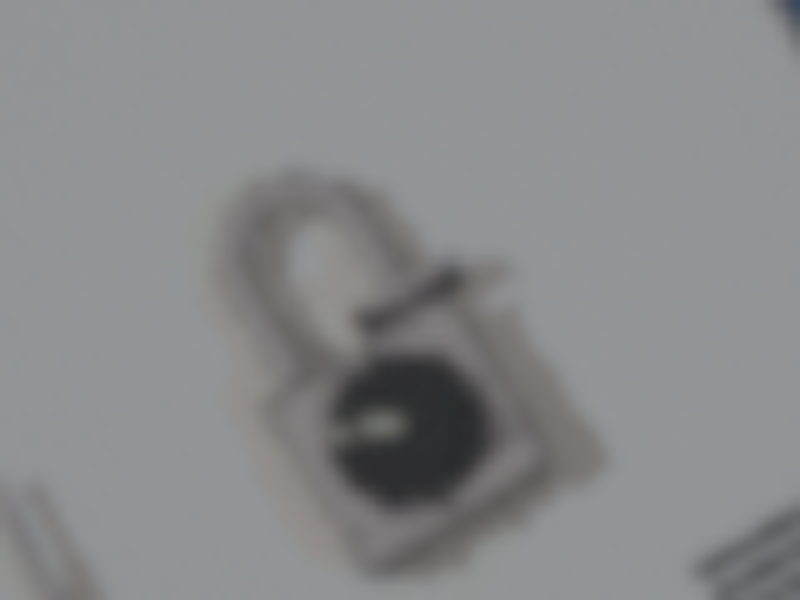

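View pics/s0c.png

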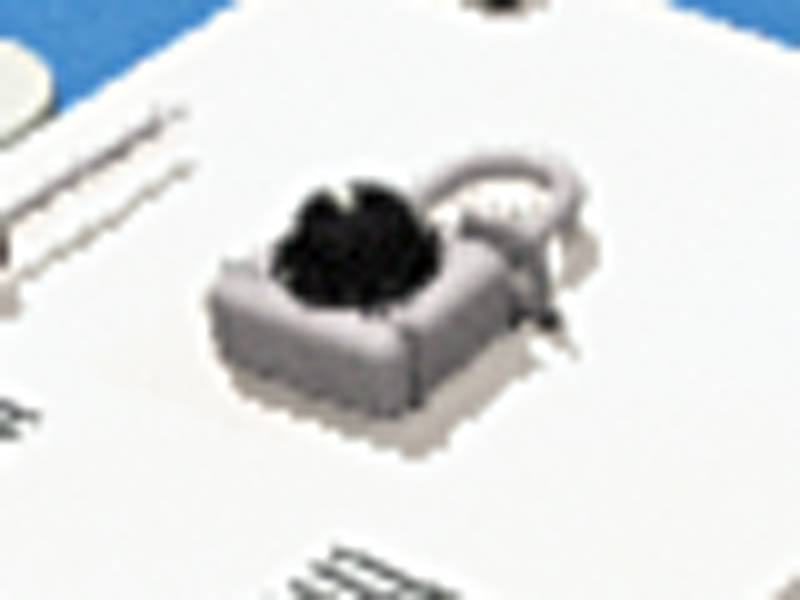

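View pics/t0b.png

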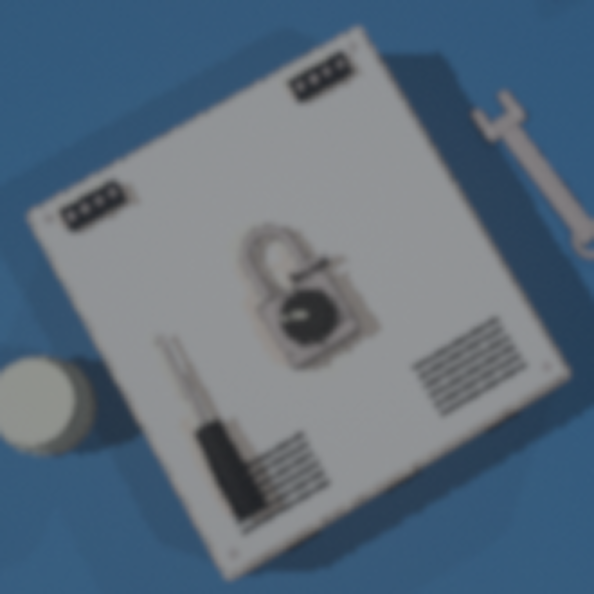

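Run:
```python
from h import *
t=load("/tmp/top0.npz");s=load("/tmp/side0.npz")
for n,f in(("top",t),("side",s)):
    C=cloud(f);z=C[...,2]
    box=(abs(z-.1)<.012)&(abs(C[...,0]-.56)<.25)&(abs(C[...,1]-.05)<.25)
    P=C[box][:,:2].astype(np.float32)
    print(n,"box",cv2.minAreaRect(P), np.median(z[box]))
    near=(abs(C[...,0]-.54)<.06)&(abs(C[...,1]-.04)<.06)
    k=near&(z>.134); print("knob",k.sum(),C[k].mean(0),C[k].max(0)); print(cv2.minEnclosingCircle(C[k][:,:2].astype(np.float32)))
    b=near&(z>.117); print("body",b.sum(),cv2.minAreaRect(C[b][:,:2].astype(np.float32)))
# dark dial blob top view
g=cv2.cvtColor(t["image"],cv2.COLOR_RGB2GRAY)
sub=cv2.resize(g[195:255,190:270],None,fx=10,fy=10,interpolation=cv2.INTER_CUBIC)
m=(sub<75).astype(np.uint8)
cs,_=cv2.findContours(m,cv2.RETR_EXTERNAL,cv2.CHAIN_APPROX_NONE)
for c in sorted(cs,key=cv2.contourArea)[-2:]:
    if cv2.contourArea(c)<3000: continue
    (u,v),r=cv2.minEnclosingCircle(c); U=190+(u-4.5)/10;V=195+(v-4.5)/10
    print("dial blob",u,v,r,[ray_z(t,U,V,z)for z in(.130,.142)])
# corners on cover
q=lambda u,v,z:ray_z(t,190+(u-4.5)/10,195+(v-4.5)/10,z)
print("pointer",q(335,432,.142),q(400,424,.142))
print("tab",q(365,322,.126),q(460,275,.126))
for u,v in[(360,28),(570,375),(228,580),(28,212)]: print(ray_z(t,145+u/3.6-.4,150+v/3.6-.4,.1))
print("bodycorners",[q(u,v,.125)[:2] for u,v in[(275,405),(375,572),(548,460)]])
print("bow far",q(290,175,.1125))
```

```text
top box ((0.5537386536598206, 0.05120919644832611), (0.3203316330909729, 0.3001115322113037), 26.977754592895508) 0.10009589456293022
knob 98 [0.53110475 0.04072809 0.14186687] [0.54517959 0.0546115  0.14928188]
((0.5315226912498474, 0.04070306569337845), 0.014605822041630745)
body 526 ((0.5524105429649353, 0.05150406062602997), (0.10493290424346924, 0.0614345520734787), 25.96926498413086)
side box ((0.5522329807281494, 0.048662081360816956), (0.31995490193367004, 0.30000296235084534), 26.65050506591797) 0.10057205507873013
knob 86 [0.52865998 0.03680659 0.14104164] [0.54408419 0.05137306 0.1445511 ]
((0.5290712714195251, 0.03888342157006264), 0.015122763812541962)
body 428 ((0.5516389012336731, 0.04930967837572098), (0.10802260041236877, 0.06079248711466789), 24.923315048217773)
dial blob 411.38275146484375 428.9739685058594 79.38677978515625 [array([0.5312976, 0.0395609, 0.13     ]), array([0.52990468, 0.03907212, 0.142     ])]
pointer [0.53032743 0.05919683 0.142     ] [0.53139784 0.04199994 0.142     ]
tab [0.56121699 0.05068863 0.126     ] [0.57236946 0.02458598 0.126     ]
[ 0.75884734 -0.00993281  0.1       ]
[ 0.47875701 -0.15208924  0.1       ]
[0.34510702 0.11047198 0.1       ]
[0.62785427 0.25250636 0.1       ]
bodycorners [array([0.54050252, 0.07584199]), array([0.49448943, 0.05132436]), array([0.52138843, 0.00380645])]
bow far [0.60467925 0.06983297 0.1125    ]
```

Call:
jog_arm([
  [88, -0.049, 0, -0.06, 0, 0, 0],
  [88, -0.049, 0, -0.06, 0, 0, 0],
  [88, -0.049, 0, -0.06, 0, 0, 0],
  [88, -0.049, 0, -0.06, 0, 0, 0],
  [88, -0.049, 0, -0.06, 0, 0, 0],
  [88, -0.049, 0, -0.06, 0, 0, 0],
  [88, -0.049, 0, -0.06, 0, 0, 0],
  [88, -0.049, 0, -0.06, 0, 0, 0],
  [88, -0.049, 0, -0.06, 0, 0, 0],
  [88, -0.049, 0, -0.06, 0, 0, 0],
])

```text
clock: 0.93
position: [0.3841, 0.3056, 0.2385]
tool_rot: [-90.0, 0.0, 67.9]
contact_force: [0.3, 0.1, 0.5]
finger_gap: 0.0883
```

Call:
jog_arm([
  [88, -0.049, 0, -0.06, 0, -0.035, 0],
  [88, -0.045, 0, -0.06, 0, -0.035, 0],
  [88, -0.04, 0, -0.065, 0, -0.035, 0],
  [88, -0.035, 0, -0.07, 0, -0.035, 0],
  [88, -0.03, 0, -0.07, 0, -0.035, 0],
  [88, -0.02, 0, -0.07, 0, -0.035, 0],
  [88, -0.02, 0, -0.07, 0, 0, 0],
  [88, -0.02, 0, -0.07, 0, 0, 0],
  [88, -0.02, 0, -0.07, 0, 0, 0],
  [88, 0, 0, 0, 0, 0, 0],
])

```text
clock: 1.77
position: [0.6172, 0.2044, 0.2377]
tool_rot: [-90.2, 0.0, 105.4]
contact_force: [0.9, 0.2, -0.0]
finger_gap: 0.0881
```

```bash
cat > go.py <<'E'
import sys
from station import env
from h import *
s=env.state(); p=s["position"]; R=RR(s["tool_rot"])
t=np.array([float(a) for a in sys.argv[1:4]])
d=R.T@(t-p)/.4
print("t",s["clock"],"pos",p.round(4),"rot",s["tool_rot"].round(2),"F",s["contact_force"].round(1),"gap",round(s["finger_gap"],4),"j7",s["joints"][6].round(1))
print("total tool shift units",d.round(4),"mm",(d*400).round(1))
if len(sys.argv)>4:
    rv=(R.T@RR([-90,0,float(sys.argv[4])])); print("rotvec units",(Ro.from_matrix(rv).as_rotvec()/np.pi).round(4))
E
python3 go.py .530 .0395 .2 105
```

```text
t 1.7667 pos [0.6172 0.2044 0.2377] rot [-9.021e+01  5.000e-02  1.054e+02] F [ 0.9  0.2 -0. ] gap 0.0881 j7 65.8
total tool shift units [-0.3396  0.0933  0.3199] mm [-135.8   37.3  128. ]
rotvec units [ 0.0012  0.0022 -0.0003]
```

Call:
jog_arm([
  [88, -0.05, 0.01, 0.047, 0, 0, 0],
  [88, -0.05, 0.01, 0.047, 0, 0, 0],
  [88, -0.05, 0.01, 0.047, 0, 0, 0],
  [88, -0.05, 0.01, 0.047, 0, 0, 0],
  [88, -0.05, 0.01, 0.047, 0, 0, 0],
  [88, -0.05, 0.01, 0.047, 0, 0, 0],
  [88, -0.04, 0.01, 0.038, 0, 0, 0],
  [88, 0, 0, 0, 0, 0, 0],
  [88, 0, 0, 0, 0, 0, 0],
])

```text
clock: 2.52
position: [0.5244, 0.0396, 0.2105]
tool_rot: [-89.9, 0.0, 105.6]
contact_force: [-0.1, 0.1, 0.0]
finger_gap: 0.0878
```

```bash
python3 go.py .530 .0395 .131 105
python3 - <<'E'
from station import env
from h import *
f=env.grab_frame("top"); crop(f,190,195,80,60,10,"pics/t1.png")
f=env.grab_frame("side"); crop(f,150,120,100,75,8,"pics/s1.png")
E
```

```text
t 2.5167 pos [0.5244 0.0396 0.2105] rot [-8.9910e+01  1.0000e-02  1.0558e+02] F [-0.1  0.1  0. ] gap 0.0878 j7 73.4
total tool shift units [-0.004   0.1986 -0.0136] mm [-1.6 79.4 -5.4]
rotvec units [-0.0005  0.0032 -0.0001]
```

View pics/s1.png

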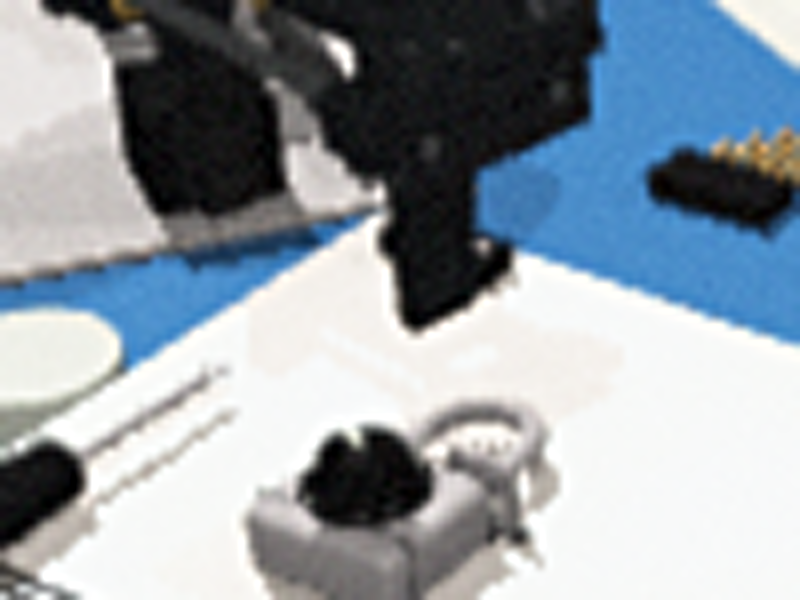

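The side picture shows the open gripper hanging above the lock, with the near finger tip at about (420,325) and the knob at about (365,475). Nothing has been touched, so I'll descend.

Call:
jog_arm([
  [88, -0.004, 0.02, -0.014, 0, 0, 0],
  [88, 0, 0.03, 0, 0, 0, 0],
  [88, 0, 0.03, 0, 0, 0, 0],
  [88, 0, 0.03, 0, 0, 0, 0],
  [88, 0, 0.03, 0, 0, 0, 0],
  [88, 0, 0.02, 0, 0, 0, 0],
  [88, 0, 0.02, 0, 0, 0, 0],
  [88, 0, 0.01, 0, 0, 0, 0],
  [88, 0, 0.006, 0, 0, 0, 0],
  [88, 0, 0, 0, 0, 0, 0],
])

```text
clock: 3.45
position: [0.5314, 0.041, 0.132]
tool_rot: [-90.0, -0.0, 105.7]
contact_force: [-0.4, 0.2, 0.3]
finger_gap: 0.0884
```

```bash
python3 go.py .530 .0395 .131 105
```

```text
t 3.45 pos [0.5314 0.041  0.132 ] rot [-8.9990e+01 -1.0000e-02  1.0571e+02] F [-0.4  0.2  0.3] gap 0.0884 j7 69.1
total tool shift units [-0.0027  0.0025  0.0043] mm [-1.1  1.   1.7]
rotvec units [-0.     0.004  0.   ]
```

Now I'll close on the knob, keeping the fingers at this height.

Call:
jog_arm([
  [50, -0.0025, 0, 0.0035, 0, 0, 0],
  [35, 0, 0, 0, 0, 0, 0],
  [25, 0, 0, 0, 0, 0, 0],
  [20, 0, 0, 0, 0, 0, 0],
  [20, 0, 0, 0, 0, 0, 0],
  [20, 0, 0, 0, 0, 0, 0],
  [20, 0, 0, 0, 0, 0, 0],
  [20, 0, 0, 0, 0, 0, 0],
])

```text
clock: 4.12
position: [0.5303, 0.0395, 0.1324]
tool_rot: [-90.0, -0.0, 105.7]
contact_force: [1.2, 0.5, 0.3]
finger_gap: 0.0367
```

```bash
python3 go.py .530 .0395 .131 105
python3 - <<'E'
from station import env
from h import *
f=env.grab_frame("side"); crop(f,150,140,80,60,8,"pics/s2.png")
E
```

```text
t 4.1167 pos [0.5303 0.0395 0.1324] rot [-9.001e+01 -1.000e-02  1.057e+02] F [1.2 0.5 0.3] gap 0.0367 j7 69.1
total tool shift units [0.0003 0.0034 0.0006] mm [0.1 1.4 0.3]
rotvec units [0.0001 0.0039 0.    ]
```

View pics/s2.png

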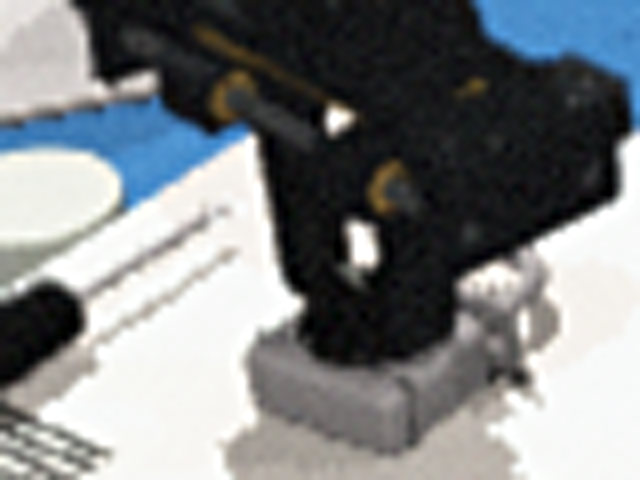

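The fingers straddle the knob at about (360,330), and the gap is still closing.

Call:
jog_arm([
  [20, 0, 0.002, 0, 0, 0, 0],
  [20, 0, 0, 0, 0, 0, 0],
  [20, 0, 0, 0, 0, 0, 0],
  [20, 0, 0, 0, 0, 0, 0],
])

```text
clock: 4.5
position: [0.5304, 0.0406, 0.132]
tool_rot: [-90.1, -0.1, 105.7]
contact_force: [-0.8, 1.8, 5.7]
finger_gap: 0.0274
```

Call:
jog_arm([
  [20, 0, 0, 0, 0, 0.02, 0],
  [20, 0, 0, 0, 0, 0.025, 0],
  [20, 0, 0, 0, 0, 0.025, 0],
  [20, 0, 0, 0, 0, 0.025, 0],
  [20, 0, 0, 0, 0, 0.025, 0],
  [20, 0, 0, 0, 0, 0.025, 0],
  [20, 0, 0, 0, 0, 0.02, 0],
  [20, 0, 0, 0, 0, 0, 0],
  [20, 0, 0, 0, 0, 0, 0],
])

```text
clock: 5.25
position: [0.5304, 0.0404, 0.132]
tool_rot: [-90.0, -0.1, 76.0]
contact_force: [-1.5, 1.3, 6.6]
finger_gap: 0.0272
```

Call:
jog_arm([
  [20, 0, 0, 0, 0, 0.025, 0],
  [20, 0, 0, 0, 0, 0.025, 0],
  [20, 0, 0, 0, 0, 0.025, 0],
  [20, 0, 0, 0, 0, 0.025, 0],
  [20, 0, 0, 0, 0, 0.025, 0],
  [20, 0, 0, 0, 0, 0.025, 0],
  [20, 0, 0, 0, 0, 0.018, 0],
  [20, 0, 0, 0, 0, 0, 0],
  [20, 0, 0, 0, 0, 0, 0],
])

```text
clock: 6.0
position: [0.5304, 0.0403, 0.132]
tool_rot: [-90.0, -0.1, 45.8]
contact_force: [-1.7, 1.1, 5.6]
finger_gap: 0.0273
```

Next I'll release, rise, and back the gripper off so I can look.

Call:
jog_arm([
  [60, 0, 0, 0, 0, 0, 0],
  [88, 0, 0, 0, 0, 0, 0],
  [88, 0, 0, 0, 0, 0, 0],
  [88, 0, 0, 0, 0, 0, 0],
  [88, 0, -0.03, 0, 0, 0, 0],
  [88, 0, -0.06, 0, 0, 0, 0],
  [88, 0, -0.08, 0, 0, 0, 0],
  [88, 0, -0.08, 0, 0, 0, 0],
  [88, 0, 0, 0, 0, 0, 0],
])

```text
clock: 6.75
position: [0.5336, 0.0396, 0.2367]
tool_rot: [-90.4, -0.5, 45.7]
contact_force: [0.9, -0.3, 0.3]
finger_gap: 0.0852
```

Run:
```python
from station import env
from h import *
f=env.grab_frame("side"); crop(f,160,150,80,60,10,"pics/s3.png");np.savez("/tmp/side3.npz",**f)
f=env.grab_frame("top"); crop(f,190,195,80,60,10,"pics/t3.png");np.savez("/tmp/top3.npz",**f)
```

```text
(no output)
```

View pics/s3.png

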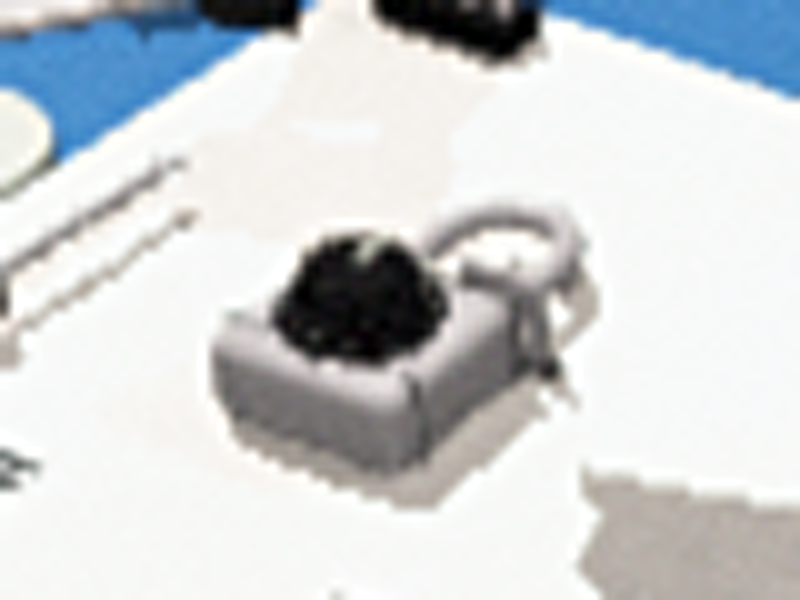

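View pics/t3.png

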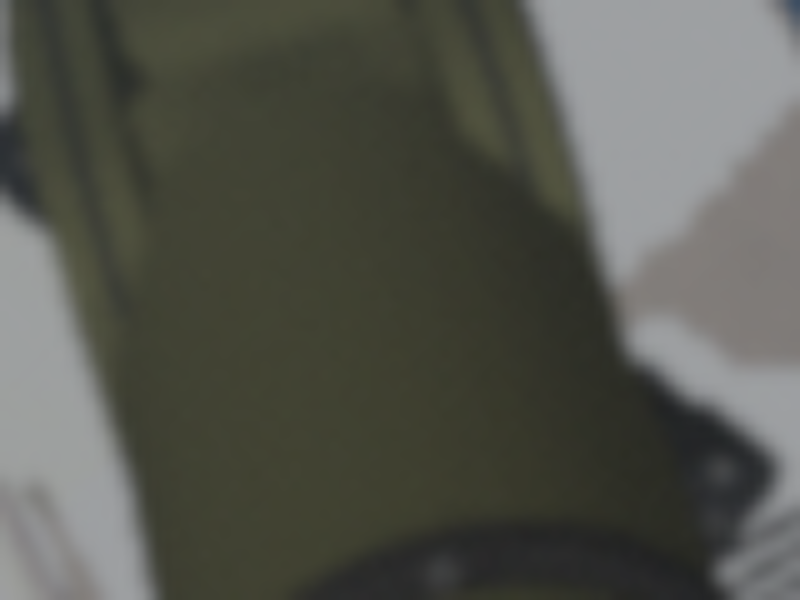

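Run:
```python
from h import *
f=load("/tmp/side3.npz"); C=cloud(f); z=C[...,2]
near=(abs(C[...,0]-.53)<.04)&(abs(C[...,1]-.04)<.04)
k=near&(z>.134);print(cv2.minEnclosingCircle(C[k][:,:2].astype(np.float32)))
b=(abs(C[...,0]-.54)<.07)&(abs(C[...,1]-.04)<.06)&(z>.117)&(z<.16);print(cv2.minAreaRect(C[b][:,:2].astype(np.float32)))
c=np.array([.5295,.039,.142])
for a in(86,56,41,26,11,-4):
  print(a,[((proj(f,c+r*np.array([np.cos(np.radians(a)),np.sin(np.radians(a)),0]))-[160,150])*10+4.5).round() for r in(0,.007,.0145)])
f=load("/tmp/side0.npz")
print([((proj(f,c+r*np.array([np.cos(np.radians(86)),np.sin(np.radians(86)),0]))-[160,155])*10+4.5).round() for r in(0,.007,.0145)])
```

```text
((0.5296969413757324, 0.03894347697496414), 0.054800860583782196)
((0.5515625476837158, 0.047342151403427124), (0.10624116659164429, 0.05994834750890732), 26.30695343017578)
86 [array([352., 263.]), array([343., 249.]), array([333., 235.])]
56 [array([352., 263.]), array([357., 248.]), array([363., 231.])]
41 [array([352., 263.]), array([364., 248.]), array([377., 233.])]
26 [array([352., 263.]), array([370., 250.]), array([390., 237.])]
11 [array([352., 263.]), array([375., 253.]), array([400., 242.])]
-4 [array([352., 263.]), array([378., 256.]), array([406., 249.])]
[array([352., 213.]), array([343., 199.]), array([333., 185.])]
```

The pointer now shows at about (370,247) in the side crop, which suggests roughly 26–40°. That is ambiguous, so I'll clear the arm out of the top view.

Call:
jog_arm([
  [88, 0.07, -0.02, 0.07, 0, 0, 0],
  [88, 0.07, -0.02, 0.07, 0, 0, 0],
  [88, 0.07, -0.02, 0.07, 0, 0, 0],
  [88, 0.07, -0.02, 0.07, 0, 0, 0],
  [88, 0.07, 0, 0.07, 0, 0, 0],
  [88, 0.07, 0, 0.07, 0, 0, 0],
  [88, 0, 0, 0, 0, 0, 0],
])

```text
clock: 7.43
position: [0.5238, 0.2879, 0.2618]
tool_rot: [-89.6, -0.2, 46.5]
contact_force: [0.4, 1.2, -0.5]
finger_gap: 0.088
```

Run:
```python
from station import env
from h import *
f=env.grab_frame("top"); crop(f,190,195,80,60,10,"pics/t4.png");np.savez("/tmp/top4.npz",**f)
g=cv2.cvtColor(f["image"],cv2.COLOR_RGB2GRAY)
```

```text
(no output)
```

View pics/t4.png

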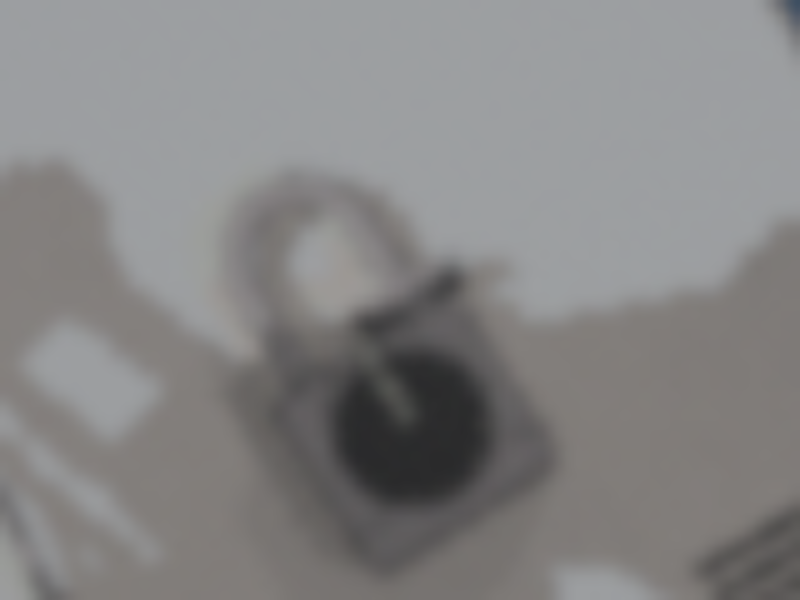

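The top view shows the pointer bar running from (408,420) to (357,335), parallel to the lock's edge (375,575)→(275,405). It reaches the mark on the shackle side, so the dial is at zero. Next I'll turn the jaws across the shackle.

Call:
jog_arm([
  [88, 0, 0, 0, 0, -0.0385, 0],
  [88, 0, 0, 0, 0, -0.0385, 0],
  [88, 0, 0, 0, 0, -0.0385, 0],
  [88, 0, 0, 0, 0, -0.0385, 0],
  [88, 0, 0, 0, 0, -0.0385, 0],
  [88, 0, 0, 0, 0, -0.0385, 0],
  [88, 0, 0, 0, 0, -0.0385, 0],
  [88, 0, 0, 0, 0, -0.0385, 0],
  [88, 0, 0, 0, 0, -0.0385, 0],
  [88, 0, 0, 0, 0, -0.0385, 0],
])

```text
clock: 8.32
position: [0.5268, 0.2747, 0.2618]
tool_rot: [-89.8, 0.1, 115.3]
contact_force: [-0.1, 0.4, 0.3]
finger_gap: 0.088
```

```bash
python3 go.py .5808 .0643 .18 116.3
```

```text
t 8.3167 pos [0.5268 0.2747 0.2618] rot [-8.9810e+01  8.0000e-02  1.1531e+02] F [-0.1  0.4  0.3] gap 0.088 j7 66.2
total tool shift units [-0.5329  0.2056  0.1022] mm [-213.1   82.2   40.9]
rotvec units [-0.0011 -0.0055 -0.0004]
```

Call:
jog_arm([
  [88, -0.06, 0.01, 0.0115, 0, 0, 0],
  [88, -0.06, 0.02, 0.0115, 0, 0, 0],
  [88, -0.06, 0.02, 0.0115, 0, 0, 0],
  [88, -0.06, 0.025, 0.0115, 0, 0, 0],
  [88, -0.06, 0.025, 0.0115, 0, 0, 0],
  [88, -0.06, 0.025, 0.0115, 0, 0, 0],
  [88, -0.06, 0.025, 0.0115, 0, 0, 0],
  [88, -0.06, 0.025, 0.0115, 0, 0, 0],
  [88, -0.053, 0.02, 0.01, 0, 0, 0],
  [88, 0, 0, 0, 0, 0, 0],
])

```text
clock: 9.15
position: [0.5792, 0.0576, 0.182]
tool_rot: [-89.5, 0.2, 114.5]
contact_force: [0.4, -0.7, -0.2]
finger_gap: 0.0882
```

Call:
jog_arm([
  [88, 0, 0, 0, 0, 0, 0],
  [88, 0, 0, 0, 0, 0, 0],
])

```text
clock: 9.32
position: [0.5797, 0.0669, 0.1849]
tool_rot: [-89.9, -0.1, 115.1]
contact_force: [-0.2, 0.7, -0.3]
finger_gap: 0.0884
```

```bash
python3 go.py .5808 .0643 .104 116.3
```

```text
t 9.3167 pos [0.5797 0.0669 0.1849] rot [-8.9940e+01 -7.0000e-02  1.1506e+02] F [-0.2  0.7 -0.3] gap 0.0884 j7 82.4
total tool shift units [-0.0074  0.2024  0.    ] mm [-2.9 80.9  0. ]
rotvec units [-0.0003 -0.0069  0.0004]
```

Call:
jog_arm([
  [88, -0.005, 0.02, 0, 0, -0.006, 0],
  [88, 0, 0.03, 0, 0, 0, 0],
  [88, 0, 0.03, 0, 0, 0, 0],
  [88, 0, 0.03, 0, 0, 0, 0],
  [88, 0, 0.03, 0, 0, 0, 0],
  [88, 0, 0.02, 0, 0, 0, 0],
  [88, 0, 0.02, 0, 0, 0, 0],
  [88, 0, 0.01, 0, 0, 0, 0],
  [88, 0, 0.005, 0, 0, 0, 0],
  [88, 0, 0, 0, 0, 0, 0],
])

```text
clock: 10.15
position: [0.5812, 0.0649, 0.1073]
tool_rot: [-90.0, -0.0, 116.2]
contact_force: [-0.9, 0.1, 0.1]
finger_gap: 0.0883
```

```bash
python3 go.py .5808 .0643 .104 116.3
python3 - <<'E'
from station import env
from h import *
f=env.grab_frame("side"); crop(f,160,140,80,60,10,"pics/s5.png")
E
```

```text
t 10.15 pos [0.5812 0.0649 0.1073] rot [-8.9990e+01 -1.0000e-02  1.1616e+02] F [-0.9  0.1  0.1] gap 0.0883 j7 79.9
total tool shift units [-0.001   0.0081  0.0016] mm [-0.4  3.3  0.6]
rotvec units [-0.0001 -0.0008  0.0001]
```

View pics/s5.png

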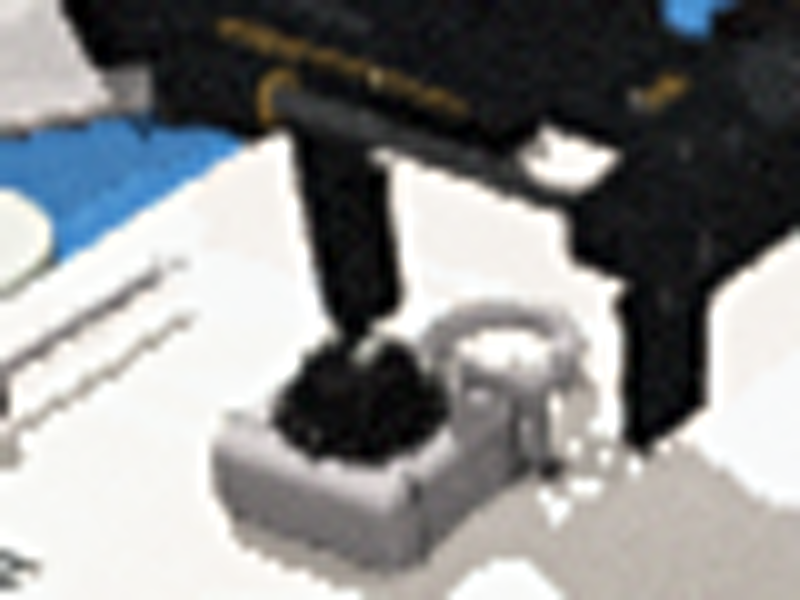

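The side view shows the two fingers at about (345,330) and (655,440), straddling the shackle and clear of the tab at (545,460). I'll lower 3 mm and close.

Call:
jog_arm([
  [70, 0, 0.008, 0, 0, 0, 0],
  [50, 0, 0, 0, 0, 0, 0],
  [35, 0, 0, 0, 0, 0, 0],
  [35, 0, 0, 0, 0, 0, 0],
  [35, 0, 0, 0, 0, 0, 0],
  [35, 0, 0, 0, 0, 0, 0],
  [35, 0, 0, 0, 0, 0, 0],
  [35, 0, 0, 0, 0, 0, 0],
  [35, 0, 0, 0, 0, 0, 0],
])

```text
clock: 10.95
position: [0.5815, 0.0655, 0.1045]
tool_rot: [-90.1, -0.0, 116.1]
contact_force: [1.2, 1.2, 1.2]
finger_gap: 0.0435
```

Call:
jog_arm([
  [35, 0, 0, -0.005, 0, 0, 0],
  [35, 0, 0, -0.005, 0, 0, 0],
  [35, 0, 0, -0.005, 0, 0, 0],
  [35, 0, 0, -0.005, 0, 0, 0],
  [35, 0, 0, -0.005, 0, 0, 0],
  [35, 0, 0, -0.005, 0, 0, 0],
  [35, 0, 0, -0.005, 0, 0, 0],
  [35, 0, 0, -0.005, 0, 0, 0],
  [35, 0, 0, 0, 0, 0, 0],
])

```text
clock: 11.7
position: [0.5962, 0.072, 0.1043]
tool_rot: [-90.0, 0.0, 116.1]
contact_force: [-2.0, 0.3, 1.7]
finger_gap: 0.0441
```

Call:
jog_arm([
  [35, 0, 0, -0.005, 0, 0, 0],
  [35, 0, 0, -0.005, 0, 0, 0],
  [35, 0, 0, -0.005, 0, 0, 0],
  [35, 0, 0, -0.005, 0, 0, 0],
  [35, 0, 0, 0, 0, 0, 0],
])

```text
clock: 12.12
position: [0.6033, 0.0752, 0.1043]
tool_rot: [-90.0, 0.0, 116.1]
contact_force: [-2.1, -0.1, 0.3]
finger_gap: 0.0435
```

Call:
jog_arm([
  [35, 0, 0, -0.004, 0, 0, 0],
  [35, 0, 0, -0.003, 0, 0, 0],
  [35, 0, 0, 0, 0, 0, 0],
])

```text
clock: 12.37
position: [0.6057, 0.076, 0.1043]
tool_rot: [-90.0, 0.0, 116.1]
contact_force: [-2.4, -0.8, 1.7]
finger_gap: 0.0436
```

Call:
jog_arm([
  [35, 0, 0, -0.003, 0, 0, 0],
  [35, 0, 0, -0.003, 0, 0, 0],
  [35, 0, 0, 0, 0, 0, 0],
])

```text
clock: 12.62
position: [0.6067, 0.0766, 0.1042]
tool_rot: [-89.9, 0.0, 116.1]
contact_force: [-5.2, -3.0, 1.2]
finger_gap: 0.0436
```

Run:
```python
from station import env
from h import *
f=env.grab_frame("side"); crop(f,160,140,80,60,10,"pics/s6.png")
```

```text
(no output)
```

View pics/s6.png

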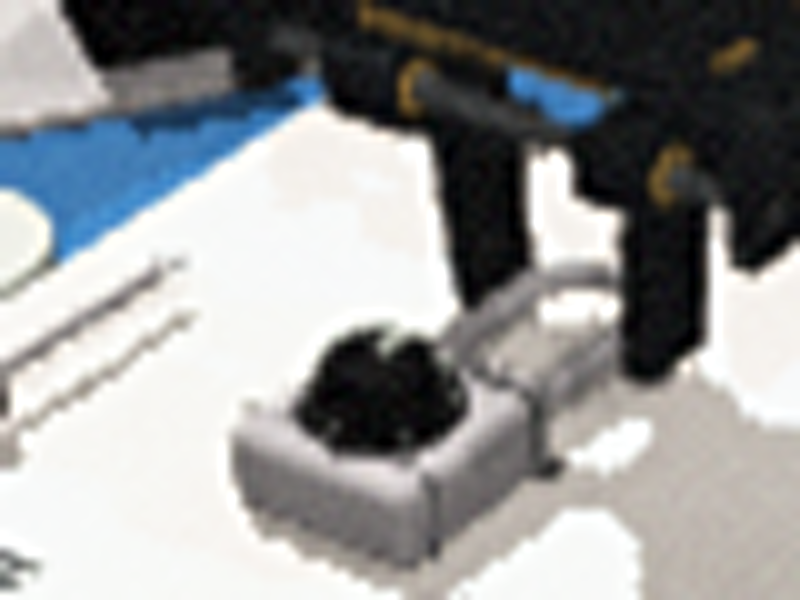

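The shackle is drawn about 27 mm and the body sits against the tab at (540,440). Force is rising, so I'll pull a little more to confirm the stop.

Call:
jog_arm([
  [35, 0, 0, -0.004, 0, 0, 0],
  [35, 0, 0, 0, 0, 0, 0],
  [35, 0, 0, 0, 0, 0, 0],
])

```text
clock: 12.92
position: [0.6068, 0.0765, 0.1039]
tool_rot: [-89.7, 0.0, 116.1]
contact_force: [-6.7, -3.5, 4.1]
finger_gap: 0.0438
```

Call:
jog_arm([
  [35, 0, 0, -0.004, 0, 0, 0],
  [35, 0, 0, 0, 0, 0, 0],
  [35, 0, 0, 0, 0, 0, 0],
])

```text
clock: 13.17
position: [0.6068, 0.0765, 0.1036]
tool_rot: [-89.5, 0.0, 116.1]
contact_force: [-9.0, -5.4, 4.3]
finger_gap: 0.0436
```

Call:
jog_arm([
  [35, 0, 0, 0.007, 0, 0, 0],
  [35, 0, 0, 0, 0, 0, 0],
  [60, 0, 0, 0, 0, 0, 0],
  [88, 0, 0, 0, 0, 0, 0],
  [88, 0, 0, 0, 0, 0, 0],
  [88, 0, 0, 0, 0, 0, 0],
  [88, 0, 0, 0, 0, 0, 0],
  [88, 0, -0.03, 0, 0, 0, 0],
  [88, 0, -0.06, 0, 0, 0, 0],
  [88, 0, -0.08, 0, 0, 0, 0],
])

```text
clock: 14.0
position: [0.6065, 0.0776, 0.1719]
tool_rot: [-89.8, -0.1, 116.2]
contact_force: [0.2, 0.3, 0.1]
finger_gap: 0.088
```

Call:
jog_arm([
  [88, 0.08, -0.08, 0, 0, 0, 0],
  [88, 0.08, 0, 0, 0, 0, 0],
  [88, 0.08, 0, 0, 0, 0, 0],
  [88, 0.08, 0, 0, 0, 0, 0],
  [88, 0.08, 0, 0, 0, 0, 0],
  [88, 0.08, 0, 0, 0, 0, 0],
  [88, 0, 0, 0, 0, 0, 0],
])

```text
clock: 14.58
position: [0.5203, 0.257, 0.2036]
tool_rot: [-90.2, -0.4, 116.8]
contact_force: [0.1, 1.2, 0.3]
finger_gap: 0.0881
```

```bash
python3 - <<'E'
from station import env
from h import *
f=env.grab_frame("top"); crop(f,190,195,80,60,10,"pics/t7.png");np.savez("/tmp/top7.npz",**f)
C=cloud(f); z=C[...,2]
near=(abs(C[...,0]-.53)<.05)&(abs(C[...,1]-.04)<.05)
k=near&(z>.134)&(z<.16);print(k.sum(),cv2.minEnclosingCircle(C[k][:,:2].astype(np.float32)))
b=near&(z>.118)&(z<.16);print(cv2.minAreaRect(C[b][:,:2].astype(np.float32)))
f=env.grab_frame("side"); crop(f,160,140,80,60,10,"pics/s7.png");np.savez("/tmp/side7.npz",**f)
C=cloud(f); z=C[...,2]
k=near=(abs(C[...,0]-.53)<.05)&(abs(C[...,1]-.04)<.05)
k=near&(z>.134)&(z<.16);print(k.sum(),cv2.minEnclosingCircle(C[k][:,:2].astype(np.float32)))
E
python3 go.py .533 .041 .2 116.2
```

```text
101 ((0.5366520285606384, 0.03982708230614662), 0.015119877643883228)
((0.548747718334198, 0.045477963984012604), (0.08260756731033325, 0.059853650629520416), 26.305757522583008)
89 ((0.5345730781555176, 0.03824934735894203), 0.015877634286880493)
t 14.6833 pos [0.5238 0.2499 0.2028] rot [-9.0080e+01 -4.0000e-02  1.1636e+02] F [ 0.9 -1.6 -0.2] gap 0.0877 j7 66.3
total tool shift units [-0.4781  0.0064  0.2112] mm [-191.3    2.6   84.5]
rotvec units [0.0004 0.0009 0.0002]
```

View pics/t7.png

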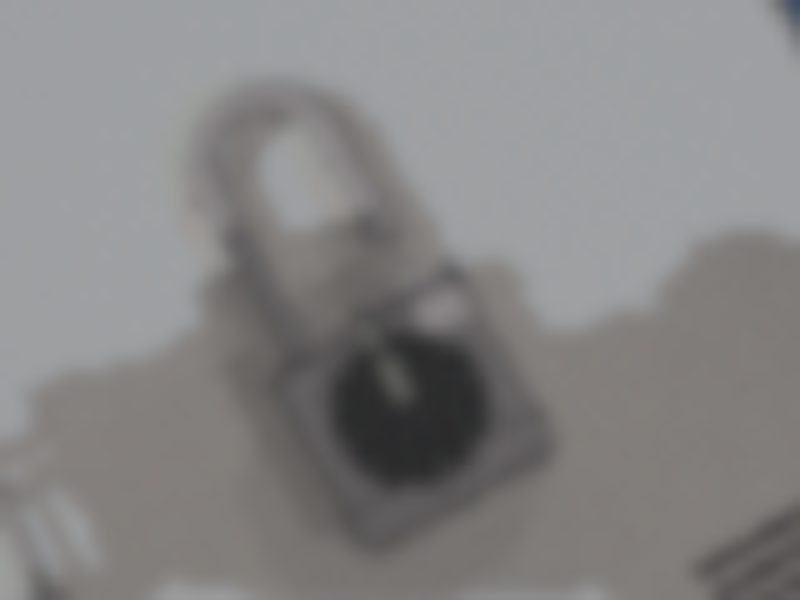

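View pics/s7.png

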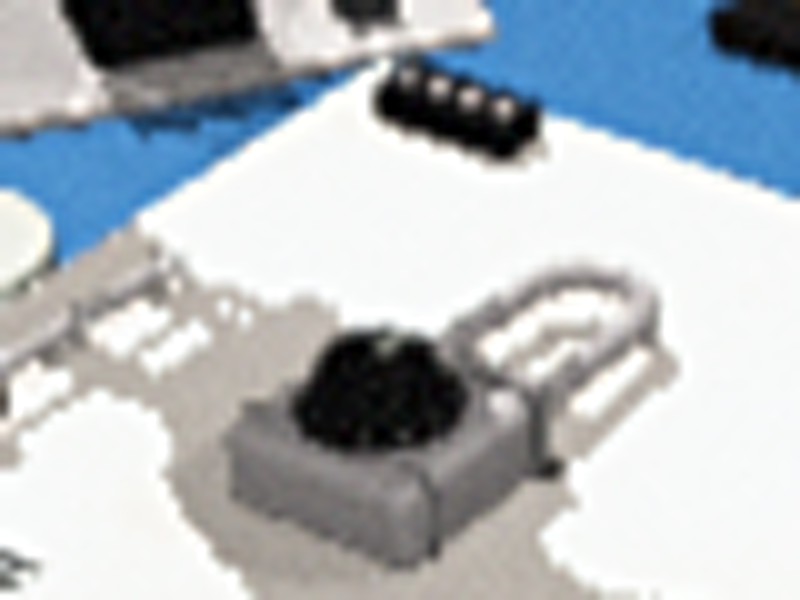

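The top view shows the toe end at (375,228), well clear of the tab at (360,320)–(455,270), so the shackle is open. Now I'll grip the body across its 60 mm width.

Call:
jog_arm([
  [88, -0.06, 0, 0.026, 0, 0, 0],
  [88, -0.06, 0, 0.026, 0, 0, 0],
  [88, -0.06, 0, 0.026, 0, 0, 0],
  [88, -0.06, 0, 0.026, 0, 0, 0],
  [88, -0.06, 0, 0.026, 0, 0, 0],
  [88, -0.06, 0, 0.026, 0, 0, 0],
  [88, -0.06, 0, 0.026, 0, 0, 0],
  [88, -0.06, 0, 0.025, 0, 0, 0],
  [88, 0, 0, 0, 0, 0, 0],
  [88, 0, 0, 0, 0, 0, 0],
])

```text
clock: 15.52
position: [0.5351, 0.0351, 0.202]
tool_rot: [-90.0, 0.1, 115.8]
contact_force: [-0.8, -0.5, -0.3]
finger_gap: 0.088
```

Call:
jog_arm([
  [88, 0, 0, 0, 0, 0, 0],
  [88, 0, 0, 0, 0, 0, 0],
])

```text
clock: 15.68
position: [0.5348, 0.0398, 0.2021]
tool_rot: [-90.1, -0.0, 116.2]
contact_force: [1.2, 1.1, 0.3]
finger_gap: 0.0877
```

```bash
python3 go.py .536 .0395 .1035 116.3
```

```text
t 15.6833 pos [0.5348 0.0398 0.2021] rot [-9.0050e+01 -3.0000e-02  1.1618e+02] F [1.2 1.1 0.3] gap 0.0877 j7 84.0
total tool shift units [-0.0021  0.2465 -0.0021] mm [-0.8 98.6 -0.8]
rotvec units [ 0.0003 -0.0007  0.0001]
```

Call:
jog_arm([
  [88, -0.002, 0.03, -0.002, 0, 0, 0],
  [88, 0, 0.035, 0, 0, 0, 0],
  [88, 0, 0.035, 0, 0, 0, 0],
  [88, 0, 0.035, 0, 0, 0, 0],
  [88, 0, 0.03, 0, 0, 0, 0],
  [88, 0, 0.03, 0, 0, 0, 0],
  [88, 0, 0.02, 0, 0, 0, 0],
  [88, 0, 0.015, 0, 0, 0, 0],
  [88, 0, 0.01, 0, 0, 0, 0],
  [88, 0, 0, 0, 0, 0, 0],
])

```text
clock: 16.52
position: [0.5355, 0.0391, 0.1053]
tool_rot: [-90.0, -0.0, 116.2]
contact_force: [-0.5, -0.9, 0.4]
finger_gap: 0.0877
```

```bash
python3 go.py .536 .0395 .1035 116.3
```

```text
t 16.5167 pos [0.5355 0.0391 0.1053] rot [-8.9970e+01 -2.0000e-02  1.1618e+02] F [-0.5 -0.9  0.4] gap 0.0877 j7 78.6
total tool shift units [ 0.0003  0.0045 -0.0016] mm [ 0.1  1.8 -0.6]
rotvec units [-0.0002 -0.0007  0.0001]
```

Call:
jog_arm([
  [75, 0, 0.003, 0, 0, 0, 0],
  [60, 0, 0, 0, 0, 0, 0],
  [48, 0, 0, 0, 0, 0, 0],
  [48, 0, 0, 0, 0, 0, 0],
  [48, 0, 0, 0, 0, 0, 0],
  [48, 0, 0, 0, 0, 0, 0],
  [48, 0, 0, 0, 0, 0, 0],
  [48, 0, 0, 0, 0, 0, 0],
])

```text
clock: 17.18
position: [0.5358, 0.0394, 0.1049]
tool_rot: [-90.0, -0.0, 116.2]
contact_force: [-0.6, 1.6, 4.8]
finger_gap: 0.0594
```

Gripped. I'll slide 5 mm away from the tab, then begin the lift.

Call:
jog_arm([
  [48, 0, 0, 0.005, 0, 0, 0],
  [48, 0, 0, 0.005, 0, 0, 0],
  [48, 0, 0, 0.002, 0, 0, 0],
  [48, 0, 0, 0, 0, 0, 0],
  [48, 0, -0.005, 0, 0, 0, 0],
  [48, 0, -0.01, 0, 0, 0, 0],
  [48, 0, -0.01, 0, 0, 0, 0],
  [48, 0, 0, 0, 0, 0, 0],
])

```text
clock: 17.85
position: [0.5305, 0.0358, 0.1146]
tool_rot: [-89.9, 0.0, 116.1]
contact_force: [0.1, 0.1, -5.1]
finger_gap: 0.0596
```

Run:
```python
from station import env
from h import *
f=env.grab_frame("side"); crop(f,160,140,80,60,10,"pics/s8.png")
```

```text
(no output)
```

View pics/s8.png

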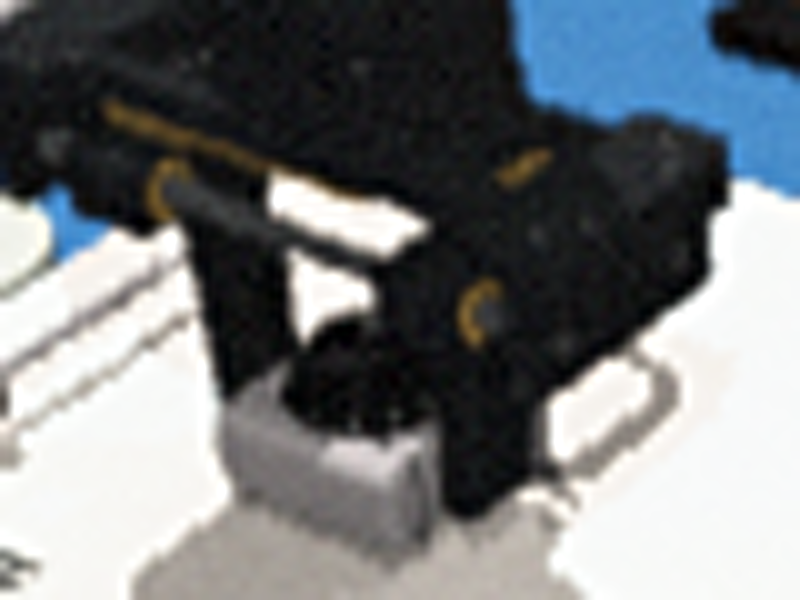

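The lock is rising freely: about 5 N of weight and no side force. I'll continue straight up.

Call:
jog_arm([
  [48, 0, -0.015, 0, 0, 0, 0],
  [48, 0, -0.02, 0, 0, 0, 0],
  [48, 0, -0.03, 0, 0, 0, 0],
  [48, 0, -0.04, 0, 0, 0, 0],
  [48, 0, -0.04, 0, 0, 0, 0],
  [48, 0, -0.05, 0, 0, 0, 0],
  [48, 0, -0.05, 0, 0, 0, 0],
  [48, 0, -0.05, 0, 0, 0, 0],
  [48, 0, -0.05, 0, 0, 0, 0],
  [48, 0, -0.04, 0, 0, 0, 0],
])

```text
clock: 18.73
position: [0.5311, 0.0366, 0.2707]
tool_rot: [-90.0, 0.0, 116.2]
contact_force: [0.8, -0.3, -6.0]
finger_gap: 0.0597
```

Call:
jog_arm([
  [48, 0, -0.03, 0, 0, 0, 0],
  [48, 0, -0.01, 0, 0, 0, 0],
  [48, 0, 0, 0, 0, 0, 0],
  [48, 0, 0, 0, 0, 0, 0],
  [48, 0, 0, 0, 0, 0, 0],
  [48, 0, 0, 0, 0, 0, 0],
  [48, 0, 0, 0, 0, 0, 0],
  [48, 0, 0, 0, 0, 0, 0],
  [48, 0, 0, 0, 0, 0, 0],
  [48, 0, 0, 0, 0, 0, 0],
])

```text
clock: 19.57
position: [0.5313, 0.0366, 0.2844]
tool_rot: [-90.0, -0.0, 116.1]
contact_force: [-0.7, 0.0, -5.2]
finger_gap: 0.0597
```

```bash
python3 - <<'E'
from station import env
from h import *
f=env.grab_frame("side"); crop(f,140,70,120,120,5,"pics/s9.png"); cv2.imwrite("pics/s9f.png",f["image"][:,:,::-1])
f=env.grab_frame("top"); cv2.imwrite("pics/t9.png",f["image"][:,:,::-1])
E
python3 go.py .53 .036 .27
```

```text
t 19.6667 pos [0.5314 0.0366 0.2845] rot [-9.0000e+01 -1.0000e-02  1.1614e+02] F [ 0.5 -0.1 -5.2] gap 0.0599 j7 88.5
total tool shift units [0.0001 0.0363 0.0037] mm [ 0.1 14.5  1.5]
```

View pics/s9.png

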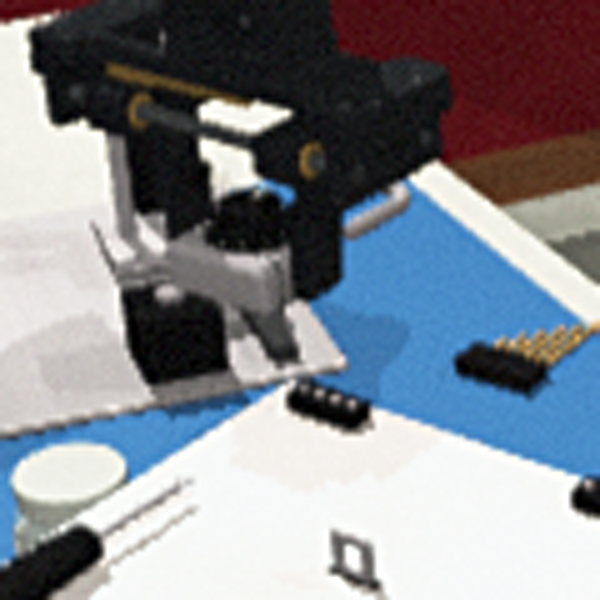

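View pics/t9.png

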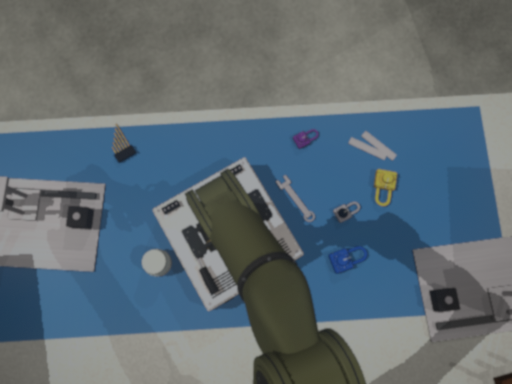

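Run:
```python
from station import env
from h import *
f=env.grab_frame("side")
a=np.radians(26.2);ux=np.array([np.cos(a),np.sin(a),0])
c=np.array([.5305,.0362,.2925])
for d in(.0805,.1025): print(d,((proj(f,c+ux*d)-[140,70])*5).round())
```

```text
0.0805 [360. 195.]
0.1025 [388. 180.]
```

Run:
```python
from station import env
s=env.state();print(s["contact_force"],s["finger_gap"],abs(s["qvel"]).max())
print(env.job_done())
```

```text
[ 0.15234088  0.53760155 -4.48486527] 0.05974014406756923 0.08875959325898458
the job is handed in; nothing more can be done
None
```

The job is done and handed in at about 20 s on the robot's clock. The gripper is holding the open lock, steady, about 18 cm above the cover.

- **Dial:** I gripped the knob and turned it 60° clockwise (two notches). The top view then showed the pointer bar in line with the mark on the shackle side.
- **Shackle:** I pulled it along the lock's +x until the body met the tab and the shackle hit its stop. The bow moved about 27 mm in all, lock slide included, and force climbed to about 10 N with no further movement. The top view showed the toe well clear of the tab.
- **Lift:** I gripped the body across its 60 mm width, backed it off 5 mm from the tab and lifted straight up.

**Last checks:**
- The finger gap was 59.7 mm and only the lock's weight showed (4.5–5.2 N); the joints were practically still.
- The empty tab is visible in the side view. The bow reaches at least as far as I predicted for a fully drawn shackle.
- The screwdriver, wrench and tub looked unmoved in the last pictures; I did not measure their positions.

**Disagreements:** The two cameras differed by about 2 mm on the lock's position, within their calibration. After the dial turn the side view alone could not settle the pointer angle, so I relied on the top view for that. No check failed.

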